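Click the step transformer's dial round to the green dot and switch it on

ROBOT

A 6-joint arm with a two-finger parallel gripper is mounted at the origin on a cart in front of the work surface, level with it; the furniture and walls round the work are solid. World frame = base frame: x ahead of the robot, y to its left, z up, the work surface at z = 0. Lengths are in m, angles in rad, forces in N, time in s.
With the tool pointing down it reaches from about 0.4 to 0.825 m from the base axis. Payload 7 kg.
Tool frame: the origin (TCP) lies between the finger pads; the fingertips stand 22 mm ahead of it and the grasp point (between the pads) lies 3 mm ahead of it (arm.tip_reach is the distance from the TCP to the fingertips, in m); z points along the fingers, y is the line along which they close (so a half turn about z gives the same grasp; the last joint's range is limited). The gripper opens to 88 mm and grips with 3 to 60 N. Pads are 19 mm wide; open, the fingers measure 130 mm over their backs; the gripper's body (78 mm by 193 mm) begins 47 mm behind the grasp point.
Start: joints at [1.63, 0.359, 0.012, 0, -1.224, -0.288], TCP at [0.153, 0.657, 0.249] pointing down, gripper open.
Joint ranges: [-3.07, 3.07], [-1.43, 2.12], [-1.02, 1.25], [-3.03, 1.67], [-3.05, -0], [-3.03, 3.03]. Speed limits (rad/s): [2.39, 2.39, 3.01, 3.14, 3.14, 3.14].

INTERFACE

Orientations are given as [roll, pitch, yaw] about the fixed x, y, z axes, in that order (R = Rz(yaw) Ry(pitch) Rx(roll)).
In Python, from station import arm, viewer gives the robot as it stands. The module is installed in compiled form; this text tells all that it offers.
- The arm moves only by the tool apply_moves, never from a script. Its argument "commands" is a list that holds one entry, the list of rows, each a list of 5 numbers: the closure, from -1 (fully open) to 1 (shut), then the shift along the world's x, y, z as a fraction of full scale, then the turn about the world's z as a fraction of full scale. In form: [[[fingers, tx, ty, tz, yaw], ...]]. A call has 1 to 12 rows; each row shifts and turns the commanded pose from where the row before left it; what a row does not reach is not made up. Full scale, the value 1, is 20 cm for a shift and pi rad for a turn. A row lasts 1/10 s, in which the tool goes at most 50 mm and 8.59 degrees, less where a joint would pass 70% of its speed; a pose out of reach is approached as far as the arm can. A call with a number of a shift or a turn outside -1 to 1 is refused whole. A call with a gripper value outside its range is refused whole. The fingers move at their own pace and stop on an object; "force" is the grip in N (left out, the last holds). Time passes only in rows, so rows that do not move let the fingers close. It gives the time, the measured TCP pose, the force, the opening and the grip force at its end, in the units of the state.
- arm.get_state(): the state, without advancing time (a new reading comes with each control period).
- viewer.grab_frame(name): name is "scene" or "top" or "wrist"; returns a dict with "image" (400x640x3 uint8, blue, green, red), "mtx" (3x3 intrinsics, pixels), "rvec" (rotation vector, rad) and "tvec" (3), from world to camera coordinates, as OpenCV has them. Camera axes: x right, y down, z forward; pixel columns grow to the right and rows downward; lengths in m; the calibration is good to about 2 mm. The wrist camera is an equidistant fisheye: a pixel r from the principal point sees the ray r / f radians off the axis. A picture is of the moment at which its call begins. There is no depth.
- arm.job_done(): hands the job in; it is judged then, once.
The state is a dict: "t": time; "q": joint angles; "qd": joint speeds; "joint_efforts": joint torques, N m; "eef_pos": TCP position; "ee_rot": TCP orientation; "force": force on the tool from outside, world axes, zero at the start; "moment": the same for the moment, N m; "width": finger opening in m; "gripper_force": force on a finger pad.
Only numpy, scipy, OpenCV 4.12 (cv2) and the standard library are available. Lean on these libraries where they do the work, as an engineer would, in place of code of your own. Each camera call takes 0.05 s, during which the arm holds its last target. There are 200 camera calls.

TASK

With nothing but the friction of a fingertip on its knurled rim, turn the big black dial of the grey step transformer clockwise (seen from above) until it has clicked into the position where its white line points at the green dot. Then press the green button down fully and let it go. Do not press the button before the dial is set, and leave the other things on the bench where they lie.

Things in the scene. Friction and masses are not known exactly. Their poses are not given: they have to be found in the camera images.
- transformer: Grey steel box fixed to the bench, 170 (x) x 240 (y) x 75 mm high; origin at the centre of its underside, own z up; its own -x side (black panel, a red and a black socket sticking out 11 mm) faces roughly to the robot. On its flat top, in its own frame, are only the dial (axis at x 0, y +30 mm) and the button (x 0, y -80 mm), with free flat margin round the dial.
- dial_top (a point): Centre of the dial's top face, on its upright axis, 28 mm above the top of the box. The dial is a black disc with a knurled rim, 98 mm in diameter (too wide to be grasped); its rim runs from 2 to 28 mm above the top of the box. A white line on its top face is its pointer. The point turns with the dial.
- dial (a joint): Dial angle, rad, growing clockwise seen from above. 0: white line along the box's own +y (left); 1.571: along its +x, at the green dot. Detents every 0.524 from 0 to 2.618, stops 0.15 beyond; between them it springs to the nearer one. Leaving one takes about 1.5 N along the grippy rubber rim: a fingertip pressed on with 4 to 8 N drags it. It starts in a detent one or two clicks before the dot.
- green_mark (a point): Green dot, 11 mm, on the black scale round the dial, 62.5 mm from the dial's axis along the box's own +x; the other detents have white ticks.
- output_button_top (a point): Centre of the top of the green round push button (28 mm in diameter, in a low black collar) on the top of the box, to the right of the dial. It is pressed straight down.
- output_button (a joint): Travel of the green button, m: 0 up, 0.006 fully down (about 5 N); it springs back when let go.
- multimeter: Hand multimeter lying on its back, 145 x 75 x 44 mm, loose; origin at the centre of its underside. Leave alone.
- cutters: Side cutters with red handles, 55 x 154 x 14 mm, loose; origin at the centre of the underside. Leave alone.
- screwdriver: Screwdriver with a yellow handle, 26 x 184 x 25 mm, loose; origin at the centre of the underside. Leave alone.
- relay: White relay module standing upright, 62 x 36 x 86 mm, loose; origin at the centre of its underside. Leave alone.
- tape: Roll of yellow tape lying flat, 68 x 72 x 15 mm, loose; origin at the centre of its underside. Leave alone.
- terminal: White terminal strip, 23 x 60 x 16 mm, loose; origin at the centre of its underside. Leave alone.

How it is judged:
On the way, in this order (a step that is already met when the one before it is completed fails the run):
1. the dial rests in the green dot's detent (value of joint dial between 1.45 and 1.69 rad and velocity of joint dial between -0.2 and 0.2 rad/s and value of joint output_button below 0.003 m), for 0.2 s.
2. the green button is pressed down with the dial set (value of joint dial between 1.45 and 1.69 rad and value of joint output_button above 0.0045 m), for 0.05 s.
At the end, for the whole second after the job is handed in: The dial rests in the detent at the green dot (1.57 within 0.12 rad), the button has been pressed (at least 4.5 of its 6 mm) after that and is up again (within 1.5 mm), and no loose thing lies more than 20 mm from where it was (value of joint dial between 1.45 and 1.69 rad and velocity of joint dial between -0.1 and 0.1 rad/s and value of joint output_button below 0.0015 m and not (distance of multimeter from where it was at the start of the episode above 0.02 m) and not (distance of cutters from where it was at the start of the episode above 0.02 m) and not (distance of screwdriver from where it was at the start of the episode above 0.02 m) and not (distance of relay from where it was at the start of the episode above 0.02 m) and not (distance of tape from where it was at the start of the episode above 0.02 m) and not (distance of terminal from where it was at the start of the episode above 0.02 m)); the robot touches nothing.
It fails at once if the button is pressed while the dial is not at the green dot (value of joint output_button above 0.0045 m and not (value of joint dial between 1.45 and 1.69 rad)).
It fails at once if another thing on the bench is moved or lifted (more than 20 mm) (distance of any of multimeter, cutters, screwdriver, relay, tape, terminal from where it was at the start of the episode above 0.02 m).
It also fails if it takes over 48 s, if anything falls off the work surface, if the arm or the gripper's body presses on something with over 40 N, if the wrist force passes 120 N, or if a joint passes its speed limit or range.

## Working session

There is one attempt and no reset: what is moved stays moved. The work goes in short steps, Python scripts to look and compute and a tool call to move; the robot and the scene stay as the last step left them, time stands still between calls to the robot, and variables do not carry over. Pictures are saved under pics/ and viewed, at most 10 in all, crops included, and the job is handed in when it is done.

Besides the shell and the picture viewer there is one more tool, called after ">>>" by a JSON object that holds its "op" and its "data". apply_moves: Moves the arm, as the interface text tells. Shift numbers are shares of 20 cm and turn numbers shares of pi rad, none past 1 either way. Its arguments: {"type":"object","properties":{"commands":{"type":"array","items":{"type":"array","items":{"type":"array","items":{"type":"number"}}}},"force":{"type":"number"}},"required":["commands"]}

```bash
mkdir -p pics; cat > h.py <<'E'
from station import arm, viewer
import cv2, numpy as np
def grab(n,f):
    d=viewer.grab_frame(n); cv2.imwrite(f,d['image']); np.savez(f+'.npz',K=d['mtx'],r=d['rvec'],t=d['tvec']); return d
def ray(f,u,v,z):
    d=np.load(f+'.npz'); R=cv2.Rodrigues(d['r'])[0]; t=d['t'].ravel()
    c=-R.T@t; w=R.T@np.linalg.inv(d['K'])@[u,v,1]; return c+w*(z-c[2])/w[2]
E
python3 - <<'E'
from h import *
grab('top','pics/top.png'); grab('scene','pics/scene.png')
s=arm.get_state(); print(s['t'],s['eef_pos'],s['ee_rot'],s['force'],s['width'],arm.tip_reach)
E
```

```text
0.1 [0.15302838 0.6570191  0.24773392] [ 3.14015841e+00 -1.49383161e-04 -2.28872801e-01] [ 0.13652992  0.47623521 -0.12726914] 0.08744349752745734 0.022
```

View pics/top.png

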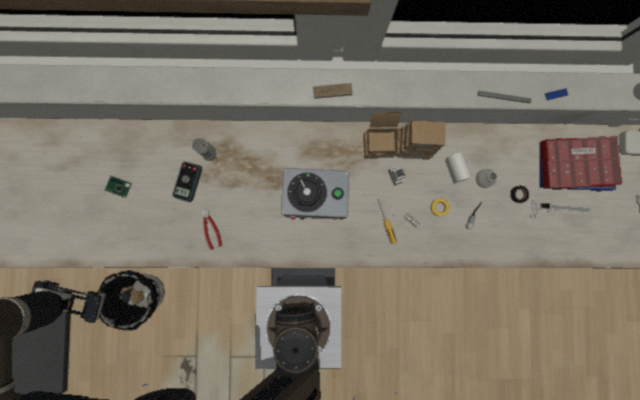

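View pics/scene.png

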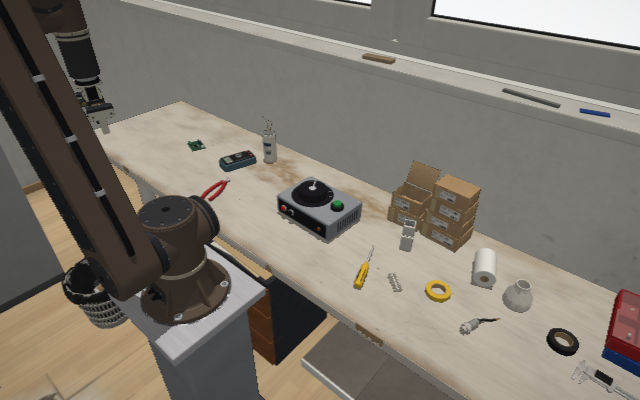

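The top view shows the box around (316,193), with the dial at about (307,191) and the button at about (338,193). I'll enlarge both views.

```bash
python3 - <<'E'
import cv2,numpy as np
a=cv2.imread('pics/top.png')[155:230,270:360]; b=cv2.imread('pics/scene.png')[170:245,270:365]
A=cv2.resize(a,None,fx=8,fy=8,interpolation=cv2.INTER_CUBIC); cv2.imwrite('pics/topc.png',A)
from h import *
for n,u,v,z in [('dial',307,191,.103),('btn',338,193,.08)]: print(n,ray('pics/top.png',u,v,z))
E
```

```text
dial [ 0.49806332 -0.02856638  0.103     ]
btn [ 0.49380611 -0.13975426  0.08      ]
```

View pics/topc.png

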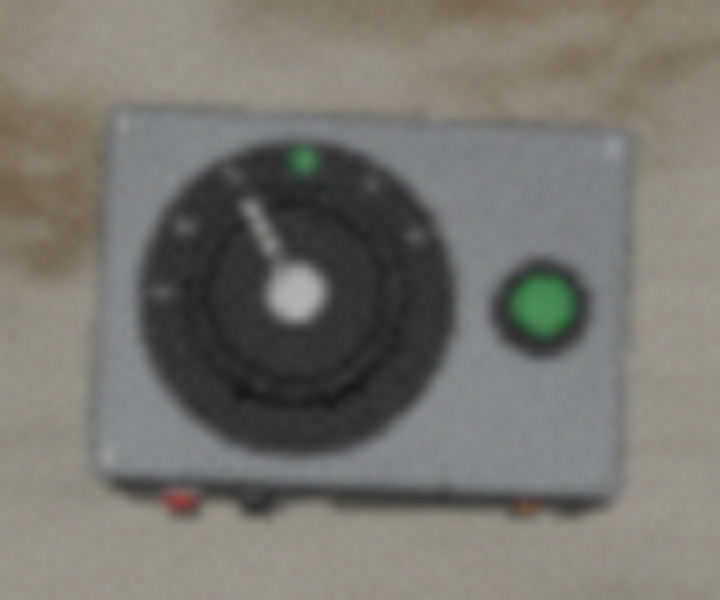

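The line points one click before the green dot (about 1.05 rad). In the full-frame view the hub is at (306.6,191.3), the button at (337.4,192.7) and the dot at (307.6,174.6).

```bash
python3 - <<'E'
from h import *
f=lambda u,v:((u+.5)/8-.5+270,(v+.5)/8-.5+155)
P={}
for n,u,v,z in [('hub',296,294,.103),('btn',543,306,.083),('dot',304,160,.076),('L0',163,293,.076),('c1',112,105,.075),('c2',630,130,.075),('c3',618,500,.075),('c4',100,475,.075)]:
    P[n]=ray('pics/top.png',*f(u,v),z)[:2]; print(n,P[n].round(4))
c=np.mean([P[k] for k in('c1','c2','c3','c4')],0)
d=P['c4']+P['c1']-P['c2']-P['c3']; yaw=np.arctan2(-d[0],d[1]); print(c,yaw)
ax=np.array([np.cos(yaw),np.sin(yaw)]); ay=np.array([-ax[1],ax[0]])
print('dial',c+.03*ay,'btn',c-.08*ay,'dot',c+.03*ay+.0625*ax)
s=cv2.imread('pics/scene.png')[160:250,265:370]; cv2.imwrite('pics/sc.png',cv2.resize(s,None,fx=6,fy=6,interpolation=cv2.INTER_CUBIC))
d=np.load('pics/scene.png.npz')
for n,p in [('dial',[*(c+.03*ay),.103]),('btn',[*(c-.08*ay),.083])]:
    q=cv2.projectPoints(np.array([p]),d['r'],d['t'],d['K'],None)[0].ravel(); print(n,q,(q-[265,160])*6)
E
```

```text
hub [ 0.4969 -0.027 ]
btn [ 0.4942 -0.1375]
dot [ 0.5604 -0.0298]
L0 [0.4997 0.0332]
c1 [0.585  0.0571]
c2 [ 0.5753 -0.1774]
c3 [ 0.4075 -0.1719]
c4 [0.4177 0.0607]
[ 0.49636845 -0.05789783] -0.04230683960204613
dial [ 0.49763728 -0.02792467] btn [ 0.49298491 -0.13782624] dot [ 0.56008135 -0.03056806]
dial [312.11728914 186.97407006] [282.70373484 161.84442034]
btn [336.65721649 205.22146646] [429.94329893 271.32879878]
```

View pics/sc.png

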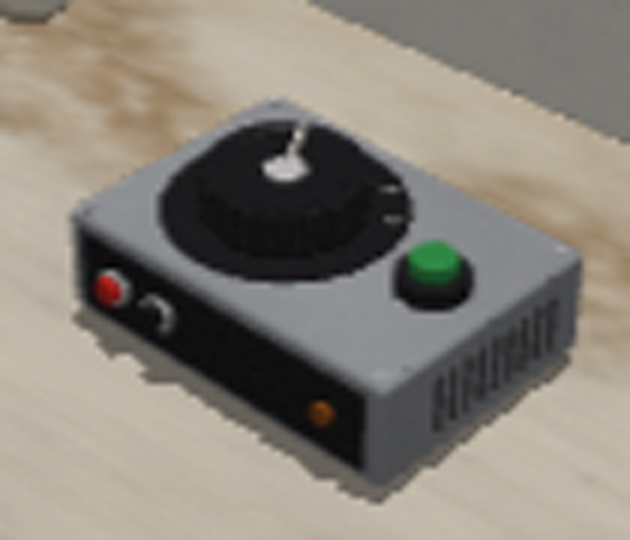

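>>> {"op": "apply_moves", "data": {"commands": [[[1,0.1,-0.16,0,0.007],[1,0.1,-0.16,0,0.007],[1,0.1,-0.16,0,0.007],[1,0.1,-0.16,0,0.007],[1,0.1,-0.16,0,0.007],[1,0.1,-0.16,0,0.007],[1,0.1,-0.16,0,0.007],[1,0.1,-0.16,0,0.007],[1,0.1,-0.16,0,0.007],[1,0.1,-0.16,0,0.007],[1,0.1,-0.16,0,0.007],[1,0.1,-0.16,0,0.007]]], "force": 20}}

```text
t: 1.3
eef_pos: [0.3935, 0.2719, 0.2485]
ee_rot: [-3.142, 0.0, 0.036]
force: [0.2, -0.4, 0.7]
width: 0.0012
gripper_force: 0.0
```

>>> {"op": "apply_moves", "data": {"commands": [[[1,0.11,-0.175,0,0.0065],[1,0.11,-0.175,0,0.0065],[1,0.11,-0.175,0,0.0065],[1,0.11,-0.175,0,0.0065],[1,0.11,-0.175,0,0.0065],[1,0.11,-0.175,0,0.0065],[1,0.11,-0.175,0,0.0065],[1,0.11,-0.175,0,0.0065],[1,0,0,0,0],[1,0,0,0,0]]]}}

```text
t: 2.3
eef_pos: [0.569, -0.0077, 0.2477]
ee_rot: [-3.142, 0.002, 0.196]
force: [-0.8, 0.5, 0.3]
width: 0.0001
gripper_force: 0.0
```

>>> {"op": "apply_moves", "data": {"commands": [[[1,0.01,-0.025,-0.116,0],[1,0,0,-0.116,0],[1,0,0,-0.116,0],[1,0,0,-0.116,0],[1,0,0,-0.116,0],[1,0,0,-0.116,0],[1,0,0,0,0],[1,0,0,0,0]]]}}

```text
t: 3.1
eef_pos: [0.5709, -0.0109, 0.1098]
ee_rot: [3.141, 0.001, 0.2]
force: [0.7, -1.4, 0.5]
width: 0.0005
gripper_force: 0.0
```

```bash
python3 - <<'E'
from h import *
d=grab('scene','pics/s2.png'); e=grab('wrist','pics/w2.png')
s=cv2.resize(d['image'][130:260,240:390],(600,520),interpolation=cv2.INTER_CUBIC); cv2.imwrite('pics/s2c.png',s)
print(e['mtx'])
E
```

```text
[[309.70691629   0.         319.83478421]
 [  0.         309.70691629 197.64872411]
 [  0.           0.           1.        ]]
```

View pics/w2.png

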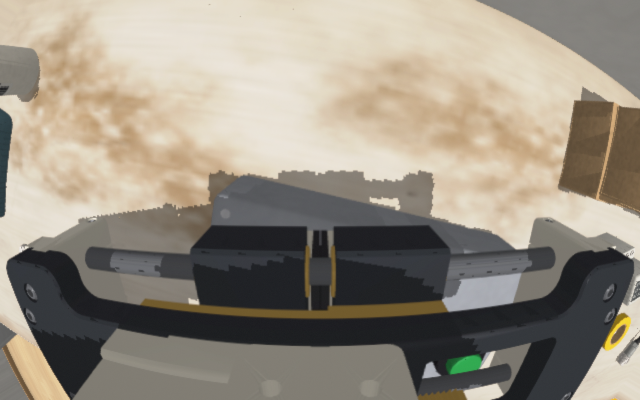

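The wrist view shows the fingers closed, the button unobstructed at (463,365), and nothing near the fingers. Next I approach the rim radially.

>>> {"op": "apply_moves", "data": {"commands": [[[1,-0.02,-0.004,0,0],[1,-0.02,-0.004,0,0],[1,-0.02,-0.004,0,0],[1,0,0,0,0],[1,0,0,0,0]]]}}

```text
t: 3.7
eef_pos: [0.5591, -0.0141, 0.1096]
ee_rot: [3.142, -0.0, 0.198]
force: [0.4, -0.5, -0.1]
width: 0.0003
gripper_force: 0.0
```

>>> {"op": "apply_moves", "data": {"commands": [[[1,-0.01,-0.002,0,0],[1,0,0,0,0],[1,0,0,0,0]]]}}

```text
t: 4.0
eef_pos: [0.5571, -0.0145, 0.1093]
ee_rot: [3.142, 0.0, 0.198]
force: [-0.8, 0.2, 0.2]
width: 0.0005
gripper_force: 0.0
```

>>> {"op": "apply_moves", "data": {"commands": [[[1,-0.008,-0.0015,0,0],[1,0,0,0,0],[1,0,0,0,0]]]}}

```text
t: 4.3
eef_pos: [0.5555, -0.0147, 0.1094]
ee_rot: [3.142, 0.0, 0.198]
force: [-0.5, -0.5, -0.0]
width: 0.0002
gripper_force: 0.0
```

>>> {"op": "apply_moves", "data": {"commands": [[[1,-0.006,-0.001,0,0],[1,0,0,0,0],[1,0,0,0,0]]]}}

```text
t: 4.6
eef_pos: [0.555, -0.0147, 0.1095]
ee_rot: [-3.142, -0.001, 0.199]
force: [4.1, -0.0, -2.3]
width: 0.0002
gripper_force: 1.8
```

>>> {"op": "apply_moves", "data": {"commands": [[[1,-0.005,-0.001,0,0],[1,0,0,0,0],[1,0,0,0,0]]]}}

```text
t: 4.9
eef_pos: [0.5548, -0.0147, 0.1097]
ee_rot: [-3.142, -0.003, 0.199]
force: [6.0, 1.0, -4.3]
width: 0.0006
gripper_force: 3.3
```

>>> {"op": "apply_moves", "data": {"commands": [[[1,0.004,-0.018,0,-0.0205],[1,0.002,-0.0185,0,-0.0205],[1,0.001,-0.0185,0,-0.0205],[1,0,-0.019,0,-0.0205]]]}}

```text
t: 5.3
eef_pos: [0.5566, -0.0295, 0.1097]
ee_rot: [-3.141, -0.004, -0.061]
force: [8.4, 0.1, -5.8]
width: 0.0009
gripper_force: 3.9
```

>>> {"op": "apply_moves", "data": {"commands": [[[1,-0.001,-0.0185,0,-0.0205],[1,-0.002,-0.0185,0,-0.0205],[1,-0.003,-0.0185,0,-0.0205],[1,-0.0045,-0.018,0,-0.0205],[1,0,0,0,0]]]}}

```text
t: 5.8
eef_pos: [0.5543, -0.0452, 0.1097]
ee_rot: [-3.141, -0.003, -0.319]
force: [8.3, -4.9, -6.5]
width: 0.0005
gripper_force: 4.7
```

```bash
python3 - <<'E'
from h import *
d=grab('scene','pics/s3.png'); e=grab('top','pics/t3.png')
a=cv2.resize(d['image'][140:240,250:370],(600,500),interpolation=cv2.INTER_CUBIC)
cv2.imwrite('pics/s3c.png',a); print(arm.get_state()['force'],arm.get_state()['eef_pos'])
E
```

```text
[ 9.14640128 -4.83300371 -4.72000474] [ 0.55433957 -0.04510327  0.10971013]
```

View pics/s3c.png

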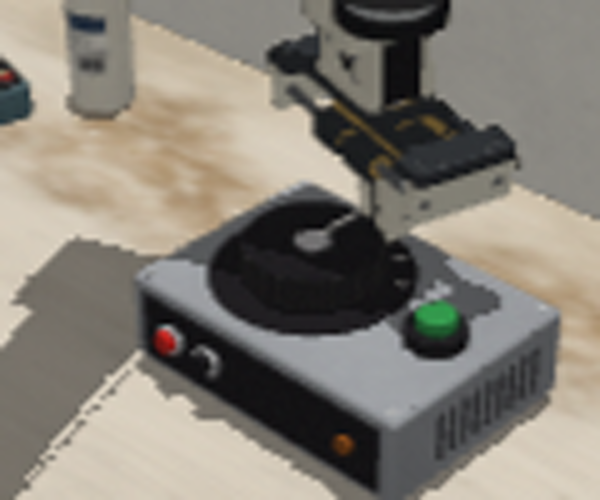

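The line now points along the box's +x, from (315,238) to (360,208) in the crop, so it is at the green dot. I'll release radially and raise the arm.

>>> {"op": "apply_moves", "data": {"commands": [[[1,0.008,-0.002,0,0],[1,0.02,-0.006,0,0],[1,0.03,-0.01,0,0],[1,0.02,-0.006,0,0],[1,0,0,0.15,0],[1,0,0,0.2,0],[1,0,0,0.2,0],[1,0,0,0,0]]]}}

```text
t: 6.7
eef_pos: [0.5714, -0.0493, 0.2255]
ee_rot: [-3.138, -0.009, -0.316]
force: [0.0, -0.3, -0.7]
width: 0.0005
gripper_force: 0.0
```

```bash
python3 - <<'E'
from h import *
d=grab('scene','pics/s4.png'); e=grab('top','pics/t4.png')
a=cv2.resize(d['image'][170:230,270:350],(480,360),interpolation=cv2.INTER_CUBIC)
b=cv2.resize(e['image'][165:215,280:325],(324,360),interpolation=cv2.INTER_CUBIC)
cv2.imwrite('pics/s4c.png',np.hstack([a,b])[:, :800]); s=arm.get_state();print(s['force'],s['eef_pos'],s['ee_rot'],s['q'])
E
```

```text
[-0.62531815 -0.51579955 -0.89963979] [ 0.56864054 -0.04927854  0.22043531] [-3.14012750e+00 -1.75896129e-03 -3.16915318e-01] [ 2.56077112e-01  2.07620949e-01 -2.64783770e-01 -3.12021798e-04
 -1.09611927e+00  9.97947479e-01]
```

View pics/s4c.png

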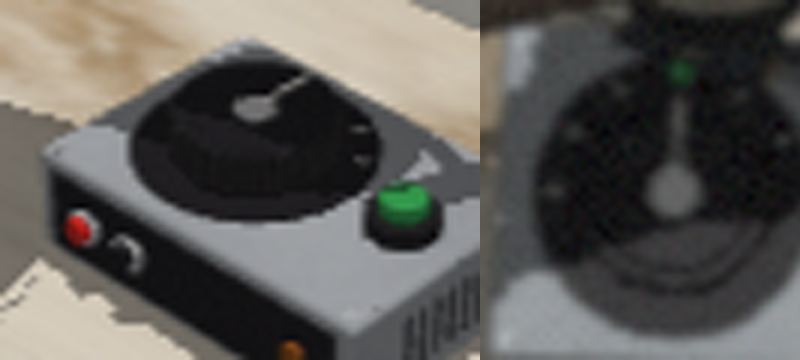

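The dial is set, with the line pointing at the green dot in both views. Next I move over the button.

>>> {"op": "apply_moves", "data": {"commands": [[[1,-0.09,-0.11,0,0.02],[1,-0.095,-0.11,0,0.02],[1,-0.095,-0.11,0,0.023],[1,-0.095,-0.11,0,0.023],[1,0,0,0,0],[1,0,0,-0.2,0],[1,0,0,-0.2,0],[1,0,0,-0.04,0],[1,0,0,0,0],[1,0,0,0,0]]]}}

```text
t: 7.8
eef_pos: [0.4942, -0.1374, 0.1324]
ee_rot: [3.141, -0.001, -0.046]
force: [0.0, -0.1, 0.4]
width: 0.0008
gripper_force: 0.0
```

Next, step down with force checks.

>>> {"op": "apply_moves", "data": {"commands": [[[1,0,0,-0.02,0],[1,0,0,-0.02,0],[1,0,0,0,0],[1,0,0,0,0]]]}}

```text
t: 8.2
eef_pos: [0.4933, -0.1374, 0.1237]
ee_rot: [-3.142, -0.0, -0.047]
force: [0.3, 0.0, -0.1]
width: 0.0006
gripper_force: 0.0
```

>>> {"op": "apply_moves", "data": {"commands": [[[1,0,0,-0.015,0],[1,0,0,0,0],[1,0,0,0,0]]]}}

```text
t: 8.5
eef_pos: [0.4932, -0.1374, 0.1203]
ee_rot: [3.142, 0.0, -0.047]
force: [0.1, -0.5, -0.2]
width: 0.0004
gripper_force: 0.0
```

>>> {"op": "apply_moves", "data": {"commands": [[[1,0,0,-0.015,0],[1,0,0,0,0],[1,0,0,0,0]]]}}

```text
t: 8.8
eef_pos: [0.4935, -0.1374, 0.1175]
ee_rot: [3.141, -0.0, -0.046]
force: [0.1, 0.6, 4.0]
width: 0.0005
gripper_force: 1.2
```

>>> {"op": "apply_moves", "data": {"commands": [[[1,0,0,-0.015,0],[1,0,0,0,0],[1,0,0,0,0]]]}}

```text
t: 9.1
eef_pos: [0.4935, -0.1374, 0.1146]
ee_rot: [3.141, -0.001, -0.046]
force: [-0.5, -0.8, 3.8]
width: 0.0009
gripper_force: 2.0
```

>>> {"op": "apply_moves", "data": {"commands": [[[1,0,0,-0.015,0],[1,0,0,0,0],[1,0,0,0,0]]]}}

```text
t: 9.4
eef_pos: [0.4936, -0.1375, 0.113]
ee_rot: [3.141, -0.001, -0.046]
force: [-5.7, 2.2, 18.4]
width: 0.0003
gripper_force: 9.6
```

>>> {"op": "apply_moves", "data": {"commands": [[[1,0,0,-0.01,0],[1,0,0,0,0],[1,0,0,0,0]]]}}

```text
t: 9.7
eef_pos: [0.4937, -0.1375, 0.1127]
ee_rot: [3.141, -0.002, -0.045]
force: [-10.9, 6.5, 36.2]
width: 0.0002
gripper_force: 18.3
```

```bash
python3 - <<'E'
from h import *
d=grab('scene','pics/s5.png')
f=lambda im:cv2.resize(im[190:225,315:355],(400,350),interpolation=cv2.INTER_CUBIC)
cv2.imwrite('pics/s5c.png',np.hstack([f(cv2.imread('pics/s4.png')),f(d['image'])]))
E
```

```text
(no output)
```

View pics/s5c.png

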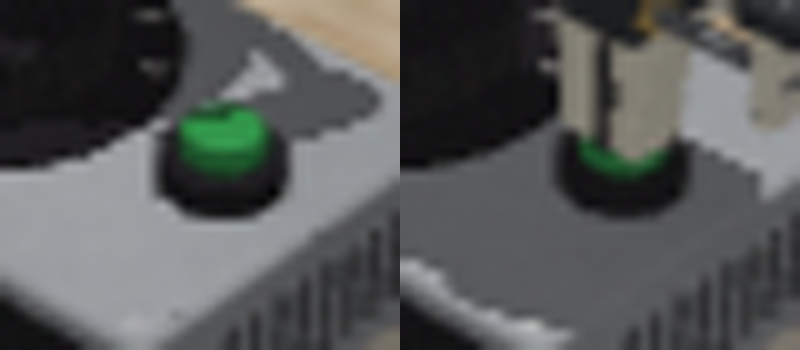

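The right half shows the fingertips standing on the button, with the green nearly sunk into its collar at (620,160). It is against its stop, so I lift off.

>>> {"op": "apply_moves", "data": {"commands": [[[1,0,0,0.05,0],[1,0,0,0.1,0],[1,0,0,0.2,0],[1,0,0,0.2,0],[1,0,0,0.1,0],[1,0,0,0,0],[1,0,0,0,0],[1,0,0,0,0]]]}}

```text
t: 10.55
eef_pos: [0.4923, -0.1373, 0.238]
ee_rot: [-3.141, 0.002, -0.047]
force: [-0.2, -0.6, 0.5]
width: 0.0007
gripper_force: 0.0
```

```bash
python3 - <<'E'
from h import *
d=grab('scene','pics/s6.png'); cv2.imwrite('pics/s6c.png',cv2.resize(d['image'][170:240,270:365],(760,560),interpolation=cv2.INTER_CUBIC))
E
```

```text
(no output)
```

View pics/s6c.png

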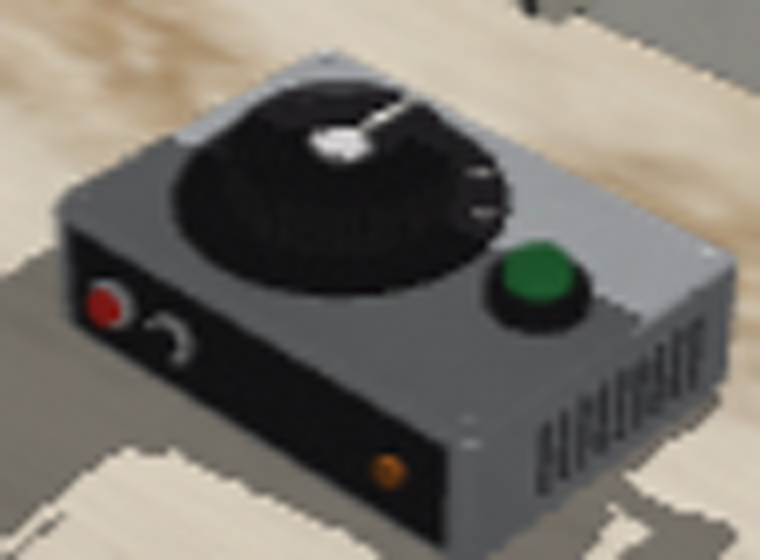

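The button is up again at (540,270), and the line still points along +x, from (340,143) to (410,100).

```bash
python3 -c "
from station import arm
print(arm.job_done())"
```

```text
the job is handed in; nothing more can be done
None
```

I turned the dial one click clockwise to the green dot, then pressed the green button to its stop and released it; the job is handed in at about 10.6 s with no verdict returned.

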